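# Bring the slot of the filter wheel into the window

### The job

Two filter-wheel units stand on the microscopy bench. On the unit with the larger wheel, turn the wheel by its upright finger peg until the narrow slot shows whole in the middle of the grey-framed square window, then let go. Leave the smaller wheel as it is.

Things in the scene. Friction and masses are not known exactly. Their poses are not given: they have to be found in the camera images.
- large_unit: Larger filter-wheel unit, fixed: cream base 190 x 170 x 30 mm high with a flat aluminium wheel, 150 mm diameter, top face 40 mm above the bench. Origin on the bench under the wheel's vertical axis, z up, +x towards the window: a 40 mm square opening centred 52 mm from the axis, in a dark grey 60 mm frame over the wheel, frame top 50 mm above the bench (its two screw heads 53 mm).
- large_wheel (a joint): Angle of the larger wheel in rad, positive anticlockwise from above, 0 with the slot (black, 28 x 10 mm, long side radial, 52 mm from the axis; the wheel's four other ports are round glass filters) centred in the window. Starts at +0.9 to +1.5; stops at -2.4 and +2.4. Stays where it is left; light friction, 1 to 2 N at the peg turns it.
- large_peg (a point): Centre of the top of the larger wheel's finger peg: upright black cylinder, 16 mm diameter, 50 mm tall, standing on the wheel (top 90 mm above the bench), 58 mm from the axis, exactly opposite the slot; it does not spin by itself. With the slot in the window the peg is on large_unit's -x side.
- small_peg (a point): Centre of the top of the like peg (12 mm diameter, top 90 mm above the bench) of the smaller unit, which looks the same but has a 102 mm wheel on a 129 x 116 mm base; its peg stands 39 mm from its axis. To be left as it is.

How it is judged:
By the outcome, as a careful person would: the job done as asked, in the order asked, and still so for the second after the job is handed in, with the robot touching nothing.
It also fails if it takes over 32 s, if anything falls off the work surface, if the arm or the gripper's body presses on something with over 40 N, if the wrist force passes 120 N, or if a joint passes its speed limit or range.

### The arm

A 7-joint arm with a two-finger parallel gripper is mounted at the origin on the work surface. World frame = base frame: x ahead of the robot, y to its left, z up, the work surface at z = 0. Lengths are in m, angles in degrees, forces in N, time in s.
With the tool pointing down it reaches from about 0.425 to 0.925 m from the base axis. Payload 6.8 kg.
Tool frame: the origin (TCP) lies midway between the tips of the shut fingers; the grasp point (between the pads) lies 19 mm behind it; z points along the fingers, y is the direction in which the jaws open and shut (so a half turn about z gives the same grasp; the last joint's range is limited). The gripper opens to 85 mm and grips with 20 to 120 N. Pads are 22 mm wide; open, the fingers measure 114 mm over their backs; the gripper's body (76 mm by 85 mm) begins 54 mm behind the grasp point. The pads swing forward as they close: fully open they stand 13 mm farther back than shut.
Start: joints at [-79.59, 27.33, 1.283, 89.118, -0.659, 63.558, -4.761], TCP at [0.193, 0.647, 0.231] pointing down, gripper open.
Joint ranges: [-169.35, 169.35], [-19.33, 120.38], [-80.79, 83.38], [13.8, 139.57], [-78.32, 258.32], [9.67, 109.79], [-169.56, 169.56]. Speed limits (degrees/s): [136.94, 136.94, 180, 180, 180, 180, 180].

### API

Orientations are given as [roll, pitch, yaw] about the fixed x, y, z axes, in that order (R = Rz(yaw) Ry(pitch) Rx(roll)).
In Python, from station import ctrl gives the robot as it stands.
- The arm moves only by the shell command python3 -m jog 'ROWS' [OPENING]. ROWS is JSON, a list of rows, each a list of 6 numbers: the shift along the tool's x, y, z as a fraction of full scale, then the turn, a rotation vector about the tool's x, y, z as a fraction of full scale. In form: [[tx, ty, tz, wx, wy, wz], ...]. A call has 1 to 10 rows; each row is the pose to reach, as a shift and turn from the pose measured when the call began, along the tool's axes at that moment; what a row does not reach only later rows make up. Full scale, the value 1, is 300 mm for a shift and 45 degrees for a turn. A row lasts 1/12 s, in which the tool goes at most 41.7 mm and 7.16 degrees, less where a joint would pass 70% of its speed; a pose out of reach is approached as far as the arm can. A call with a number of a shift or a turn outside -1 to 1 is refused whole. A call with a gripper value outside its range is refused whole. OPENING is the opening, from -1 (shut) to 1 (fully open), so that 0 is half open, set as the call begins (- or left out, the last holds). The fingers move at their own pace and stop on an object; the grip force is fixed at half the most. Time passes only in rows, so rows that repeat a pose let the fingers close. It gives the time, the measured TCP pose, the force and the opening at its end, in the units of the state.
- ctrl.state(): the state, without advancing time (a new reading comes with each control period).
- ctrl.capture(name): name is "side" or "top"; returns the picture (384x512x3 uint8, red, green, blue); there is no depth.
- ctrl.camera_params(name): a dict with "camera_matrix" (3x3 intrinsics, pixels), "R" (3x3) and "t" (3): a world point X has camera coordinates R X + t. Camera axes: x right, y down, z forward; pixel columns grow to the right and rows downward; lengths in m; the calibration is good to about 2 mm. A picture is of the moment at which its call begins. camera_params takes no time and is no camera call.
- ctrl.job_done(): hands the job in, once; it reports no verdict.
The state is a dict: "t": time; "joint_pos": joint angles; "dq": joint speeds; "joint_torque": joint torques, N m; "tool_pos": TCP position; "orientation": TCP orientation; "contact_force": force on the tool from outside, world axes, zero at the start; "torque": the same for the moment, N m; "opening": opening from 0.0 (shut) to 1.0 (fully open).
Only numpy, scipy, OpenCV 4.12 (cv2) and the standard library are available. Lean on these libraries where they do the work, as an engineer would, in place of code of your own. Each camera call takes 0.05 s, during which the arm holds its last target.

## Working session

There is one attempt and no reset: what is moved stays moved. The work goes in short steps, Python scripts to look and compute and a shell command to move; the robot and the scene stay as the last step left them, time stands still between calls to the robot, and variables do not carry over. Pictures are saved under pics/ and viewed, and the job is handed in when it is done.

```bash
mkdir -p pics; ls; python3 - <<'E'
from station import ctrl
import cv2
s=ctrl.state();print({k:s[k] for k in ("t","tool_pos","orientation","opening","contact_force")})
for n in ("top","side"):
    cv2.imwrite(f"pics/{n}0.png",ctrl.capture(n)[:,:,::-1])
    p=ctrl.camera_params(n);print(n,p)
E
```

```text
pics
{'t': 0.0, 'tool_pos': array([0.19274943, 0.6462716 , 0.23032066]), 'orientation': array([-1.79894233e+02,  9.83389705e-03,  1.63397400e+02]), 'opening': 0.9992851362305958, 'contact_force': array([ 0.03823243,  0.20983918, -0.56844119])}
top {'camera_matrix': array([[461.53375943,   0.        , 244.37192396],
       [  0.        , 461.53375943, 190.27619934],
       [  0.        ,   0.        ,   1.        ]]), 'R': array([[ 0.0126664 , -0.99971177, -0.02039458],
       [-0.99582173, -0.01076717, -0.0906816 ],
       [ 0.09043587,  0.02145798, -0.99567108]]), 't': array([-0.00927844,  0.52034946,  0.76503477])}
side {'camera_matrix': array([[403.75900327,   0.        , 252.79479972],
       [  0.        , 403.75900327, 195.16507685],
       [  0.        ,   0.        ,   1.        ]]), 'R': array([[-0.72552219, -0.68799251,  0.01684821],
       [-0.46958322,  0.47700499, -0.74293866],
       [ 0.50309955, -0.54693011, -0.66914744]]), 't': array([0.34742467, 0.31084481, 0.43519418])}
```

View pics/top0.png

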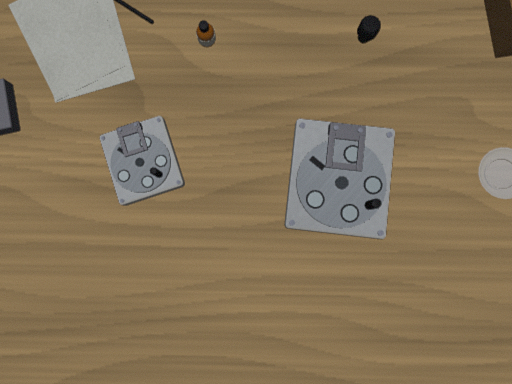

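View pics/side0.png

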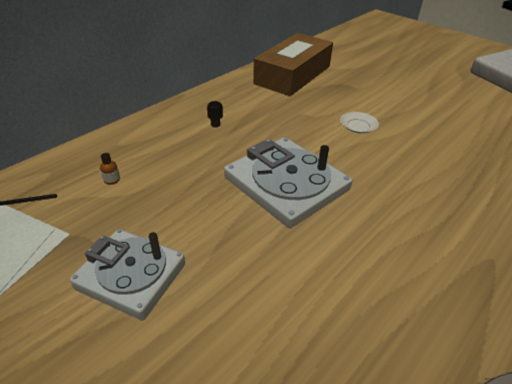

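```bash
cat > h.py <<'E'
import numpy as np, cv2
from station import ctrl
def ray(n,uv,z):
    p=ctrl.camera_params(n);K,R,t=p["camera_matrix"],p["R"],p["t"]
    C=-R.T@t; d=R.T@np.linalg.inv(K)@np.array([*uv,1.])
    return C+d*(z-C[2])/d[2]
def proj(n,X):
    p=ctrl.camera_params(n);q=p["camera_matrix"]@(p["R"]@np.asarray(X,float)+p["t"]);return q[:2]/q[2]
E
python3 - <<'E'
import cv2
i=cv2.imread("pics/top0.png")[110:245,280:405];cv2.imwrite("pics/top0c.png",cv2.resize(i,None,fx=4.4,fy=4.4,interpolation=cv2.INTER_CUBIC))
i=cv2.imread("pics/side0.png")[130:230,215:360];cv2.imwrite("pics/side0c.png",cv2.resize(i,None,fx=5,fy=5,interpolation=cv2.INTER_CUBIC))
E
```

```text
(no output)
```

View pics/top0c.png

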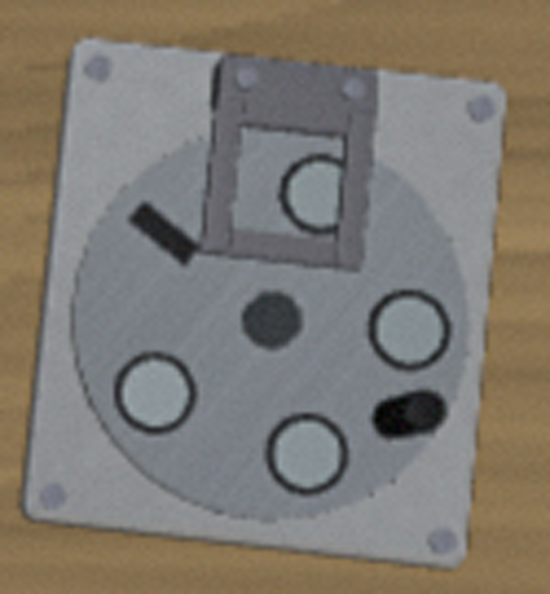

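View pics/side0c.png

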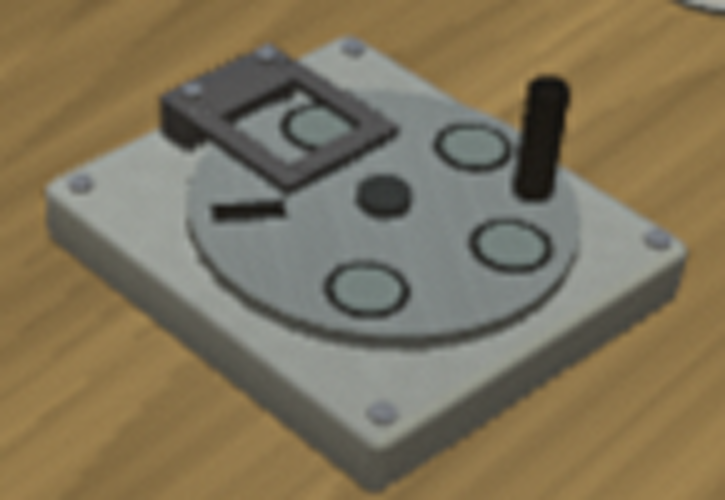

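```bash
python3 - <<'E'
from h import *
def T(c,z): return ray("top",(279.6+c[0]/4.4+.0,109.6+c[1]/4.4),z)
def S(c,z): return ray("side",(214.6+c[0]/5,129.6+c[1]/5),z)
for nm,f,D in (("top",T,dict(hub=((272,320),.041),slot=((164,234),.04),pegtop=((425,410),.09),pegbase=((391,417),.04),c1=((80,38),.03),c2=((507,84),.03),c3=((465,568),.03),c4=((22,520),.03),f1=((222,57),.05),f2=((379,70),.05),f3=((360,270),.05),f4=((203,252),.05))),
 ("side",S,dict(hub=((384,192),.042),slot=((249,210),.04),pegtop=((549,87),.09),pegbase=((535,190),.04)))):
    P={k:f(*v) for k,v in D.items()}
    for k,v in P.items(): print(nm,k,v.round(4))
    h=P["hub"]
    for k in("slot","pegtop","pegbase"):
        d=(P[k]-h)[:2];print(k,np.hypot(*d),np.degrees(np.arctan2(d[1],d[0])))
    if nm=="top":
        for a,b in("c4 c1".split(),"c3 c2".split(),"f4 f1".split(),"f3 f2".split(),"c2 c1".split(),"c3 c4".split(),"f2 f1".split(),"f3 f4".split()):
            d=(P[b]-P[a])[:2];print(a,b,np.hypot(*d),np.degrees(np.arctan2(d[1],d[0])))
E
```

```text
top hub [ 0.5339 -0.1651  0.041 ]
top slot [ 0.5665 -0.1245  0.04  ]
top pegtop [ 0.4971 -0.2093  0.09  ]
top pegbase [ 0.4977 -0.2097  0.04  ]
top c1 [ 0.6449 -0.0933  0.03  ]
top c2 [ 0.628  -0.2584  0.03  ]
top c3 [ 0.4413 -0.2394  0.03  ]
top c4 [ 0.4573 -0.0717  0.03  ]
top f1 [ 0.6329 -0.1452  0.05  ]
top f2 [ 0.6284 -0.2043  0.05  ]
top f3 [ 0.5521 -0.1963  0.05  ]
top f4 [ 0.5583 -0.1377  0.05  ]
slot 0.05208135731632469 51.19004562550687
pegtop 0.05753327048318929 -129.71452414794337
pegbase 0.057480413420573945 -129.0474528164561
c4 c1 0.18878356095974244 -6.592585369324292
c3 c2 0.18764339252822926 -5.791818345030875
f4 f1 0.07497160644357137 -5.677543343933327
f3 f2 0.07670334996884577 -5.930569057698978
c2 c1 0.1658944989196403 84.15352182835944
c3 c4 0.16853553452911313 84.53572685089415
f2 f1 0.05928874745535106 85.60504807519449
f3 f4 0.05893654605608636 83.92979648028138
side hub [ 0.5365 -0.1665  0.042 ]
side slot [ 0.5673 -0.1241  0.04  ]
side pegtop [ 0.4968 -0.207   0.09  ]
side pegbase [ 0.4975 -0.2103  0.04  ]
slot 0.05238783042070386 53.95690622367251
pegtop 0.056709887452054554 -134.3644289608609
pegbase 0.05868260186754453 -131.59748556995606
```

```bash
cat >> h.py <<'E'
from scipy.spatial.transform import Rotation as Ro
def plan(pos,yaw):
    s=ctrl.state();R=Ro.from_euler("xyz",s["orientation"],degrees=True)
    d=R.inv().apply(np.array(pos)-s["tool_pos"])/.3
    w=(R.inv()*Ro.from_euler("xyz",[180,0,yaw],degrees=True)).as_rotvec(degrees=True)/45
    print("t",round(s["t"],2),s["tool_pos"].round(4),s["orientation"].round(1),"op",round(s["opening"],3),"F",s["contact_force"].round(1));print("plan",d.round(3),w.round(3))
E
python3 -c "
from h import *
plan((.42,.43,.23),128)"
```

```text
t 0.1 [0.1928 0.6463 0.2304] [-179.9    0.   163.4] op 1.003 F [0.1 0.5 0.2]
plan [-0.932 -0.475  0.002] [-0.002  0.001  0.787]
```

```bash
python3 -m jog '[[-0.1,-0.05,0,0,0,0.1],[-0.2,-0.1,0,0,0,0.2],[-0.3,-0.15,0,0,0,0.3],[-0.42,-0.21,0,0,0,0.4],[-0.54,-0.27,0,0,0,0.5],[-0.65,-0.33,0,0,0,0.6],[-0.77,-0.39,0,0,0,0.7],[-0.87,-0.44,0,0,0,0.79],[-0.93,-0.475,0,0,0,0.79]]' -0.1
python3 -c "
from h import *
plan((.55,.17,.23),93)"
```

```text
t: 0.85
tool_pos: [0.4227, 0.426, 0.2306]
orientation: [-179.9, 0.2, 127.4]
contact_force: [0.2, -1.4, -0.1]
opening: 0.447
t 0.85 [0.4227 0.426  0.2306] [-179.9    0.2  127.4] op 0.447 F [ 0.2 -1.4 -0.1]
plan [-0.936 -0.181  0.005] [-0.001  0.004  0.763]
```

```bash
python3 -m jog '[[-0.1,-0.02,0,0,0,0.1],[-0.2,-0.04,0,0,0,0.2],[-0.3,-0.06,0,0,0,0.3],[-0.42,-0.08,0,0,0,0.4],[-0.54,-0.1,0,0,0,0.5],[-0.65,-0.12,0,0,0,0.6],[-0.77,-0.15,0,0,0,0.7],[-0.87,-0.17,0,0,0,0.77],[-0.94,-0.18,0,0,0,0.77]]'
python3 -c "
from h import *
plan((.55,-.06,.23),57)"
```

```text
t: 1.6
tool_pos: [0.5517, 0.1651, 0.2314]
orientation: [180.0, 0.3, 92.3]
contact_force: [0.4, 0.3, -0.5]
opening: 0.449
t 1.6 [0.5517 0.1651 0.2314] [180.    0.3  92.3] op 0.449 F [ 0.4  0.3 -0.5]
plan [-0.749 -0.036  0.008] [0.002 0.006 0.785]
```

```bash
python3 -m jog '[[-0.1,0,0,0,0,0.1],[-0.2,-0.01,0,0,0,0.2],[-0.3,-0.01,0,0,0,0.3],[-0.4,-0.02,0,0,0,0.4],[-0.5,-0.02,0,0,0,0.5],[-0.6,-0.03,0,0,0,0.6],[-0.7,-0.03,0,0,0,0.7],[-0.75,-0.036,0,0,0,0.785]]'
python3 -c "
from h import *
plan((.497,-.2095,.16),22)"
```

```text
t: 2.27
tool_pos: [0.5494, -0.0644, 0.2326]
orientation: [179.8, 0.3, 56.5]
contact_force: [-0.4, -0.1, -0.8]
opening: 0.451
t 2.27 [ 0.5494 -0.0644  0.2326] [179.8   0.3  56.5] op 0.451 F [-0.4 -0.1 -0.8]
plan [-0.499  0.12   0.245] [0.007 0.004 0.767]
```

```bash
python3 -m jog '[[-0.08,0.02,0.03,0,0,0.1],[-0.16,0.04,0.06,0,0,0.2],[-0.24,0.06,0.1,0,0,0.3],[-0.32,0.08,0.14,0,0,0.4],[-0.4,0.1,0.18,0,0,0.5],[-0.46,0.11,0.21,0,0,0.6],[-0.5,0.12,0.24,0,0,0.7],[-0.5,0.12,0.245,0.007,0,0.767],[-0.5,0.12,0.245,0.007,0.004,0.767]]' -0.3
python3 - <<'E'
from h import *
plan((.497,-.2095,.057),22)
a=ctrl.capture("side")[:,:,::-1];b=ctrl.capture("top")[:,:,::-1]
cv2.imwrite("pics/s1.png",cv2.resize(a[60:230,200:370],None,fx=3.4,fy=3.4));cv2.imwrite("pics/t1.png",b)
E
```

```text
t: 3.02
tool_pos: [0.4958, -0.2105, 0.159]
orientation: [-179.9, 0.1, 21.8]
contact_force: [0.5, 0.6, 0.4]
opening: 0.353
t 3.02 [ 0.4958 -0.2105  0.159 ] [-1.799e+02  1.000e-01  2.180e+01] op 0.353 F [0.5 0.6 0.4]
plan [ 0.006 -0.001  0.34 ] [-0.001  0.003 -0.004]
```

View pics/s1.png

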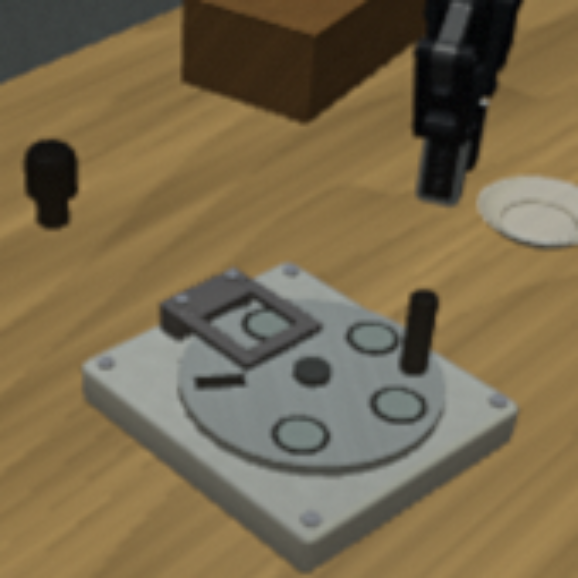

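View pics/t1.png

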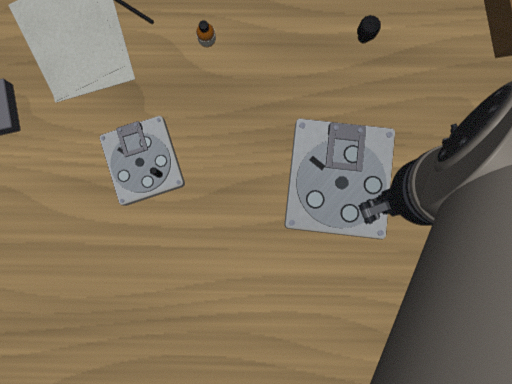

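```bash
python3 -m jog '[[0.006,0,0.06,0,0,0],[0.006,0,0.12,0,0,0],[0.006,0,0.18,0,0,0],[0.006,0,0.23,0,0,0],[0.006,0,0.24,0,0,0],[0.006,0,0.24,0,0,0]]'
python3 - <<'E'
from h import *
plan((.497,-.2095,.057),22)
a=ctrl.capture("side")[:,:,::-1]
cv2.imwrite("pics/s2.png",cv2.resize(a[80:230,220:370],None,fx=4,fy=4))
E
```

```text
t: 3.62
tool_pos: [0.4982, -0.2082, 0.0873]
orientation: [-179.9, 0.1, 22.2]
contact_force: [0.7, 0.0, -0.0]
opening: 0.349
t 3.62 [ 0.4982 -0.2082  0.0873] [-1.799e+02  1.000e-01  2.220e+01] op 0.349 F [ 0.7  0.  -0. ]
plan [-0.005  0.003  0.101] [-0.002  0.002  0.005]
```

View pics/s2.png

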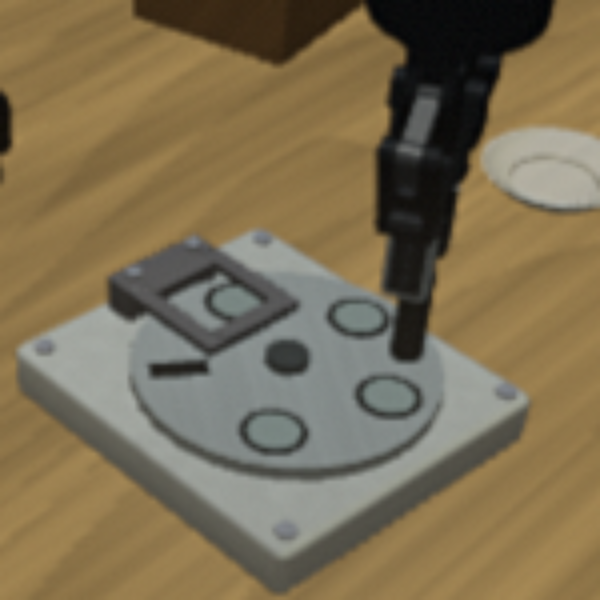

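```bash
python3 -m jog '[[-0.005,0.003,0.04,0,0,0],[-0.005,0.003,0.08,0,0,0],[-0.005,0.003,0.1,0,0,0],[-0.005,0.003,0.1,0,0,0]]'
python3 -m jog '[[0,0,0,0,0,0],[0,0,0,0,0,0],[0,0,0,0,0,0]]' -0.5
python3 - <<'E'
from h import *
for th in (231,220,210,200,190,180,174):
    a=np.radians(th);print(th);plan((.534+.0577*np.cos(a),-.1655+.0577*np.sin(a),.057),22)
a=ctrl.capture("side")[:,:,::-1]
cv2.imwrite("pics/s3.png",cv2.resize(a[80:230,220:370],None,fx=4,fy=4))
E
```

```text
t: 4.0
tool_pos: [0.4967, -0.2096, 0.0567]
orientation: [-179.9, 0.1, 22.2]
contact_force: [-0.8, 1.2, -1.2]
opening: 0.354
t: 4.25
tool_pos: [0.4968, -0.2098, 0.0569]
orientation: [-179.9, 0.1, 22.2]
contact_force: [0.0, 0.1, 0.0]
opening: 0.251
231
t 4.25 [ 0.4968 -0.2098  0.0569] [-1.799e+02  1.000e-01  2.220e+01] op 0.251 F [0.  0.1 0. ]
plan [ 0.002  0.003 -0.   ] [-0.002  0.003  0.005]
220
t 4.25 [ 0.4968 -0.2098  0.0569] [-1.799e+02  1.000e-01  2.220e+01] op 0.251 F [0.  0.1 0. ]
plan [-0.013 -0.031 -0.   ] [-0.002  0.003  0.005]
210
t 4.25 [ 0.4968 -0.2098  0.0569] [-1.799e+02  1.000e-01  2.220e+01] op 0.251 F [0.  0.1 0. ]
plan [-0.02  -0.064 -0.   ] [-0.002  0.003  0.005]
200
t 4.25 [ 0.4968 -0.2098  0.0569] [-1.799e+02  1.000e-01  2.220e+01] op 0.251 F [0.  0.1 0. ]
plan [-0.022 -0.097 -0.   ] [-0.002  0.003  0.005]
190
t 4.25 [ 0.4968 -0.2098  0.0569] [-1.799e+02  1.000e-01  2.220e+01] op 0.251 F [0.  0.1 0. ]
plan [-0.017 -0.13  -0.   ] [-0.002  0.003  0.005]
180
t 4.25 [ 0.4968 -0.2098  0.0569] [-1.799e+02  1.000e-01  2.220e+01] op 0.251 F [0.  0.1 0. ]
plan [-0.007 -0.162 -0.   ] [-0.002  0.003  0.005]
174
t 4.25 [ 0.4968 -0.2098  0.0569] [-1.799e+02  1.000e-01  2.220e+01] op 0.251 F [0.  0.1 0. ]
plan [ 0.001 -0.181 -0.   ] [-0.002  0.003  0.005]
```

View pics/s3.png

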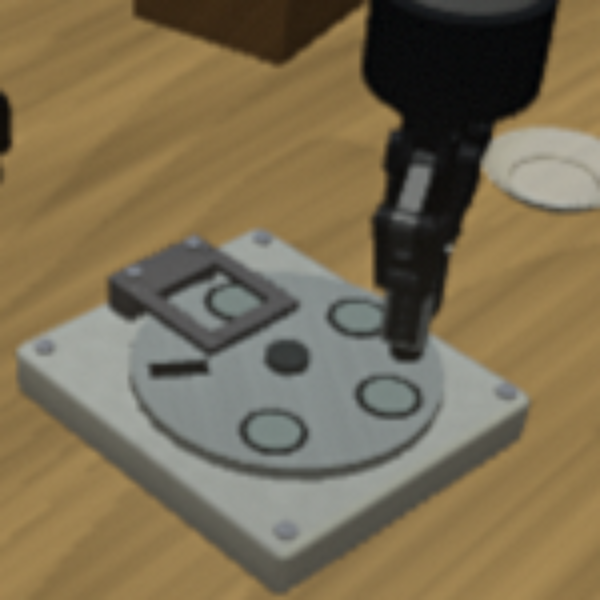

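```bash
python3 -m jog '[[-0.005,-0.015,0,0,0,0],[-0.013,-0.031,0,0,0,0],[-0.017,-0.047,0,0,0,0],[-0.02,-0.064,0,0,0,0],[-0.021,-0.08,0,0,0,0],[-0.022,-0.097,0,0,0,0],[-0.02,-0.113,0,0,0,0],[-0.018,-0.122,0,0,0,0],[-0.017,-0.13,0,0,0,0],[-0.017,-0.13,0,0,0,0]]'
cat >> h.py <<'E'
def look(k):
    a=ctrl.capture("side")[:,:,::-1];b=ctrl.capture("top")[:,:,::-1]
    cv2.imwrite(f"pics/{k}.png",np.hstack([cv2.resize(a[130:230,225:345],(480,400),interpolation=cv2.INTER_CUBIC),cv2.resize(b[110:245,280:384],(308,400),interpolation=cv2.INTER_CUBIC)]))
    cv2.imwrite(f"pics/{k}_top.png",b);cv2.imwrite(f"pics/{k}_side.png",a)
E
python3 - <<'E'
from h import *
look("m1")
for th in (190,182,174,172):
    a=np.radians(th);print(th);plan((.534+.0577*np.cos(a),-.1655+.0577*np.sin(a),.057),22)
E
```

```text
t: 5.13
tool_pos: [0.4775, -0.1745, 0.0569]
orientation: [-179.9, 0.1, 22.3]
contact_force: [-0.3, -0.9, 0.0]
opening: 0.248
190
t 5.23 [ 0.4776 -0.1751  0.057 ] [-1.799e+02  1.000e-01  2.230e+01] op 0.252 F [ 0.  -0.1  0.3]
plan [-0.002  0.001 -0.   ] [-0.003  0.002  0.006]
182
t 5.23 [ 0.4776 -0.1751  0.057 ] [-1.799e+02  1.000e-01  2.230e+01] op 0.252 F [ 0.  -0.1  0.3]
plan [ 0.006 -0.025 -0.   ] [-0.003  0.002  0.006]
174
t 5.23 [ 0.4776 -0.1751  0.057 ] [-1.799e+02  1.000e-01  2.230e+01] op 0.252 F [ 0.  -0.1  0.3]
plan [ 0.017 -0.049 -0.   ] [-0.003  0.002  0.006]
172
t 5.23 [ 0.4776 -0.1751  0.057 ] [-1.799e+02  1.000e-01  2.230e+01] op 0.252 F [ 0.  -0.1  0.3]
plan [ 0.02  -0.055 -0.   ] [-0.003  0.002  0.006]
```

View pics/m1.png

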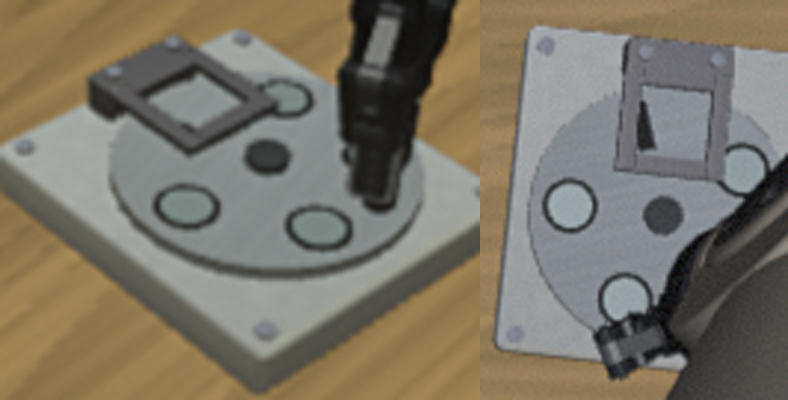

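```bash
python3 -m jog '[[0.003,-0.01,0,0,0,0],[0.006,-0.02,0,0,0,0],[0.01,-0.03,0,0,0,0],[0.013,-0.04,0,0,0,0],[0.017,-0.049,0,0,0,0],[0.017,-0.049,0,0,0,0]]'
python3 - <<'E'
from h import *
look("m2")
for th in (174,171.5,170):
    a=np.radians(th);print(th);plan((.534+.0577*np.cos(a),-.1655+.0577*np.sin(a),.057),22)
i=cv2.imread("pics/m2_top.png")[115:180,315:375];cv2.imwrite("pics/m2z.png",cv2.resize(i,None,fx=9,fy=9,interpolation=cv2.INTER_CUBIC))
E
```

```text
t: 5.73
tool_pos: [0.4768, -0.1586, 0.0569]
orientation: [-179.8, 0.1, 22.3]
contact_force: [0.8, -0.0, -0.4]
opening: 0.256
174
t 5.83 [ 0.4768 -0.159   0.0569] [-1.798e+02  1.000e-01  2.230e+01] op 0.249 F [ 0.9 -0.4 -0.1]
plan [-0.001  0.001 -0.   ] [-0.003  0.002  0.007]
171.5
t 5.83 [ 0.4768 -0.159   0.0569] [-1.798e+02  1.000e-01  2.230e+01] op 0.249 F [ 0.9 -0.4 -0.1]
plan [ 0.003 -0.006 -0.   ] [-0.003  0.002  0.007]
170
t 5.83 [ 0.4768 -0.159   0.0569] [-1.798e+02  1.000e-01  2.230e+01] op 0.249 F [ 0.9 -0.4 -0.1]
plan [ 0.006 -0.01  -0.   ] [-0.003  0.002  0.007]
```

View pics/m2z.png

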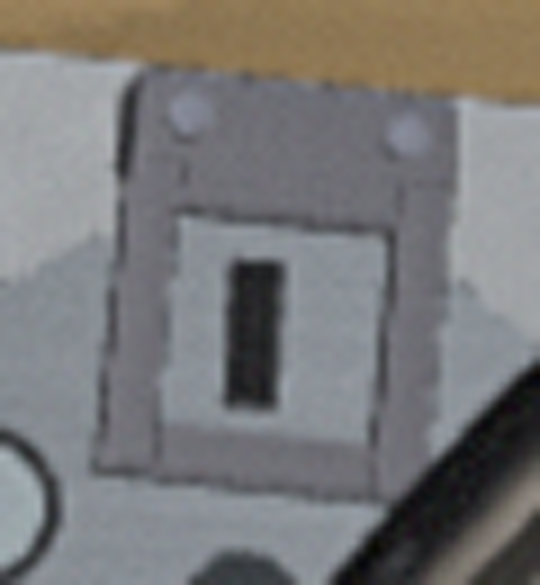

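```bash
cat >> h.py <<'E'
def slot(f):
    g=cv2.cvtColor(cv2.imread(f),cv2.COLOR_BGR2GRAY)[139:163,336:357].astype(float)
    w=np.clip(95-g,0,None);
    n,l,st,_=cv2.connectedComponentsWithStats((g<95).astype(np.uint8))
    k=1+np.argmax(st[1:,4]);m=(l==k);w=w*m
    yy,xx=np.mgrid[139:163,336:357];u=(w*xx).sum()/w.sum();v=(w*yy).sum()/w.sum()
    P=ray("top",(u,v),.04);print("slot px",u,v,st[k],P.round(4))
    for H in ((.5339,-.1651),(.534,-.1655)):
        d=P[:2]-np.array(H);print(np.hypot(*d),"unit angle",np.degrees(np.arctan2(d[1],d[0]))+5.8)
E
python3 -c "
from h import *
slot('pics/m2_top.png')
# window opening edge midpoints, z .05 (top rim) from zoom
f=lambda x,y:ray('top',(314.55+x/9,114.55+y/9),.05)
for q in ((120,80),(458,105),(430,495),(95,468)): print(f(*q).round(4))
"
```

```text
slot px 342.60156419726263 151.58027373452097 [ 4  5  7 17 99] [ 0.5859 -0.1676  0.04  ]
0.05207789898396934 unit angle 3.0687949375661576
0.05196045212512433 unit angle 3.5041159913415862
[ 0.6314 -0.1415  0.05  ]
[ 0.6272 -0.2038  0.05  ]
[ 0.5544 -0.1979  0.05  ]
[ 0.5588 -0.1367  0.05  ]
```

```bash
python3 -m jog '[[0.002,-0.004,0,0,0,0],[0.004,-0.0085,0,0,0,0],[0.004,-0.0085,0,0,0,0],[0.004,-0.0085,0,0,0,0]]'
python3 - <<'E'
from h import *
look("m3");slot("pics/m3_top.png")
i=cv2.imread("pics/m3_top.png")[115:180,315:375];cv2.imwrite("pics/m3z.png",cv2.resize(i,None,fx=9,fy=9,interpolation=cv2.INTER_CUBIC))
E
```

```text
t: 6.17
tool_pos: [0.477, -0.156, 0.057]
orientation: [-179.8, 0.1, 22.3]
contact_force: [-0.0, -0.8, 0.4]
opening: 0.252
slot px 343.9353570648613 151.61410788381744 [  5   5   7  17 100] [ 0.5859 -0.1698  0.04  ]
0.05219447047048614 unit angle 0.6224686018878005
0.052060237585709275 unit angle 1.050971470464007
```

View pics/m3z.png

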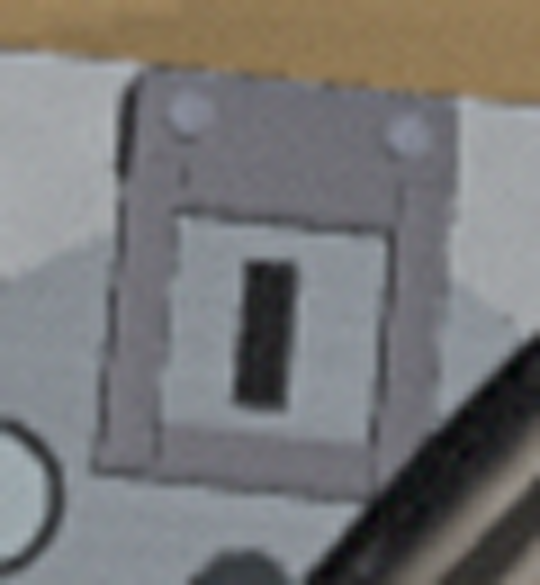

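```bash
python3 -m jog '[[0,0,0,0,0,0],[0,0,0,0,0,0],[0,0,0,0,0,0],[0,0,0,0,0,0]]' -0.3
python3 -m jog '[[0,0,-0.03,0,0,0],[0,0,-0.08,0,0,0],[0,0,-0.14,0,0,0],[0,0,-0.22,0,0,0],[0,0,-0.3,0,0,0],[0,0,-0.4,0,0,0],[0,0,-0.5,0,0,0],[0,0,-0.5,0,0,0]]'
python3 - <<'E'
from h import *
look("m4");slot("pics/m4_top.png")
i=cv2.imread("pics/m4_top.png")[115:180,315:375];cv2.imwrite("pics/m4z.png",cv2.resize(i,None,fx=9,fy=9,interpolation=cv2.INTER_CUBIC))
print(proj("top",(.4763,-.1597,.09)),proj("side",(.4763,-.1597,.09)))
E
```

```text
t: 6.6
tool_pos: [0.4769, -0.156, 0.0569]
orientation: [-179.8, 0.1, 22.3]
contact_force: [-0.5, -0.6, 0.7]
opening: 0.347
t: 7.27
tool_pos: [0.48, -0.158, 0.2122]
orientation: [180.0, -0.3, 22.2]
contact_force: [1.3, -0.3, -0.5]
opening: 0.347
slot px 343.92660753880267 151.59778270509977 [  5   5   7  17 100] [ 0.5859 -0.1698  0.04  ]
0.05222065021134494 unit angle 0.6409706564553694
0.05208654265331907 unit angle 1.0693052938931533
[344.13901733 215.83403654] [317.93490537 163.034332  ]
```

View pics/m4z.png

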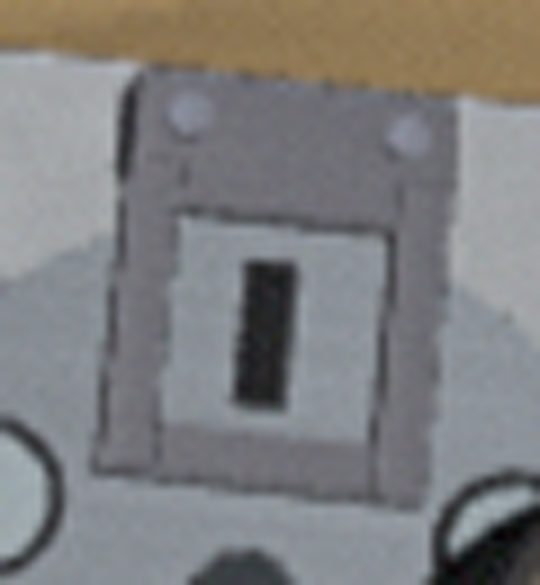

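View pics/m4_side.png

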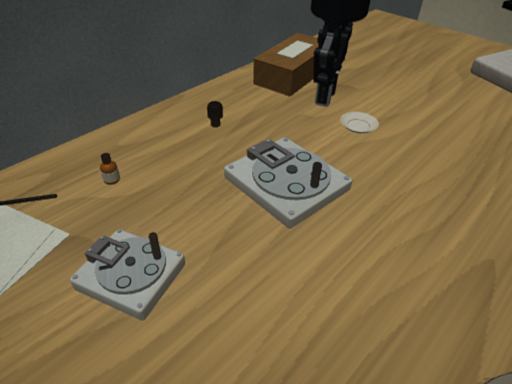

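View pics/m4_top.png

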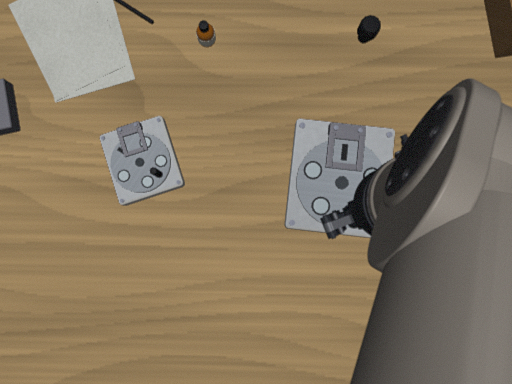

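The slot sits whole in the middle of the window, at top-image pixel (344, 152), about 1° or less off centre. The gripper is clear at z = 0.21 m and the smaller wheel has not moved. I'm handing in.

```bash
python3 -m jog '[[0,0,0,0,0,0],[0,0,0,0,0,0]]'; python3 -c "
from station import ctrl
print(ctrl.job_done())"
```

```text
t: 7.53
tool_pos: [0.4773, -0.1561, 0.2075]
orientation: [-179.8, -0.0, 22.3]
contact_force: [-0.3, 0.9, -0.6]
opening: 0.351
the job is handed in; nothing more can be done
None
```

I turned the larger wheel clockwise by about 56°, with its peg held loosely between the part-open fingers. Then I opened the fingers, lifted straight up, and handed the job in at about 7.5 s.

- **Slot:** after release the top picture shows it whole inside the window, at the same place as before release. Measured against the frame it is about 0.3 mm off centre.
- **Disagreement:** measured about the wheel's axis it is +0.6 to +1.1° off (about 1 mm or less). The hub seen in the side picture would put it nearer +2°. I took the frame measurement because the hub's height was uncertain, so I made no further nudge.
- **Forces:** the force readings at the end of each move stayed below about 2 N.
- **Smaller unit:** it looks unchanged in both pictures. I compared it by eye only.

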